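# Release a ratchet press and draw its form out

### The arm

A 6-joint arm with a two-finger parallel gripper is mounted at the origin on a cart in front of the work surface, level with it; the furniture and walls round the work are solid. World frame = base frame: x ahead of the robot, y to its left, z up, the work surface at z = 0. Lengths are in m, angles in rad, forces in N, time in s.
With the tool pointing down it reaches from about 0.4 to 0.825 m from the base axis. Payload 7 kg.
Tool frame: the origin (TCP) lies on the centre line of the jaws, within the pads' length; the fingertips stand 17 mm ahead of it and the grasp point (between the pads) lies 2 mm behind it; z points along the fingers, y is the line along which they close (so a half turn about z gives the same grasp; the last joint's range is limited). The gripper opens to 85 mm and grips with 20 to 120 N. Pads are 22 mm wide; open, the fingers measure 114 mm over their backs; the gripper's body (76 mm by 85 mm) begins 54 mm behind the grasp point. The pads swing forward as they close: fully open they stand 13 mm farther back than shut.
Start: joints at [-1.047, 0.359, 0.012, 0, -1.224, -0.288], TCP at [0.158, -0.656, 0.248] pointing down, gripper open.
Joint ranges: [-3.07, 3.07], [-1.43, 2.12], [-1.02, 1.25], [-3.03, 1.67], [-3.05, -0], [-3.03, 3.03]. Speed limits (rad/s): [2.39, 2.39, 3.01, 3.14, 3.14, 3.14].

### API

Orientations are given as a unit quaternion [w, x, y, z].
In Python, from bench import manip gives the robot as it stands.
- The arm moves only by the tool send_rows, never from a script. Its argument "steps" is a list of rows, each a list of 3 entries, a list of its own where there are three numbers: the shift along the tool's x, y, z as a fraction of full scale, then the turn, a rotation vector about the tool's x, y, z as a fraction of full scale, then the closure, from 0 (fully open) to 1 (shut). In form: [[[tx, ty, tz], [wx, wy, wz], gripper], ...]. A call has 1 to 5 rows; each row is the pose to reach, as a shift and turn from the pose commanded when the call began, along the tool's axes at that moment; what a row does not reach only later rows make up. Full scale, the value 1, is 300 mm for a shift and pi/2 rad for a turn. A row lasts 1/12 s, in which the tool goes at most 41.7 mm and 7.16 degrees, less where a joint would pass 70% of its speed; a pose out of reach is approached as far as the arm can. A call with a number of a shift or a turn outside -1 to 1 is refused whole. A call with a gripper value outside its range is refused whole. The fingers move at their own pace and stop on an object; "force" is the grip in N (left out, the last holds). Time passes only in rows, so rows that repeat a pose let the fingers close. It gives the time, the measured TCP pose, the force, the opening and the grip force at its end, in the units of the state.
- manip.get_obs(): the state, without advancing time (a new reading comes with each control period).
- manip.capture(name): name is "side" or "top"; returns a dict with "frame" (400x640x3 uint8, red, green, blue), "range_z" (400x640 float32, m along the optical axis (not along the pixel's ray), 0 where there is no reading), "mtx" (3x3 intrinsics, pixels), "eye" and "orientation" of the camera in the world. Camera axes: x right, y down, z forward; pixel columns grow to the right and rows downward; lengths in m; the calibration is good to about 2 mm. A picture is of the moment at which its call begins.
- manip.finish_job(): hands the job in; it is judged then, once.
The state is a dict: "time_s": time; "joint_positions": joint angles; "qd": joint speeds; "joint_efforts": joint torques, N m; "eef_pos": TCP position; "orientation": TCP orientation; "contact_force": force on the tool from outside, world axes, zero at the start; "torque": the same for the moment, N m; "finger_gap": finger opening in m; "grip_force": force on a finger pad.
Only numpy, scipy, OpenCV 4.12 (cv2) and the standard library are available. Lean on these libraries where they do the work, as an engineer would, in place of code of your own. Each camera call takes 0.05 s, during which the arm holds its last target. There are 200 camera calls.

### The job

The pressing is finished: take the form out of the press. Draw the lock slide back, flip the crank's thumb lever over so that the ratchet raises the foot, and swing the crank back clockwise to its end stop to feel that it free-wheels while the foot stands still. Then work the crank to and fro until the foot is well clear of the collar on the form's lid, and draw the form out along the tray by its handle until it is wholly clear of the press head, left standing upright on the tray; leave the mug, tin and jar alone.

Things in the scene. Friction and masses are not known exactly. Their poses are not given: they have to be found in the camera images.
- press: Fixed press. Origin on the worktop under the vertical spindle axis; +y to the open end of its tray (robot's left), -y to the column, +x away from the robot. Base 130 (x) x 375 (y) mm, tray floor z 24 (mm), lips to z 30, open end lip y 180. Arm 50 mm wide, y -165 to the axis, z 135 to 172, nose radius 34. On it ratchet wheel radius 39, to z 190; crank to z 201. Screw at the axis, top z 216, rises with the foot.
- lock_slide (a joint): Spindle lock, m: 0 locked (bolt in the ratchet wheel, which cannot turn), 0.010 drawn. Dark steel slide on top of the arm between wheel and column; draws level toward the column (press -y) over a detent at 0.005, with about 4 N; stays at either end.
- lock_ridge (a point): Top centre of the lock slide's ridge, 187 mm above the worktop. Ridge 6 mm thick along press y, 19 mm wide along x, 11 mm above the slide plate. Push its wheel-side face toward the column. From this face 40 mm toward the wheel are free above the flat slide and bolt bar and its guide rails (tops at 178 mm).
- direction_lever (a joint): Ratchet's thumb lever, rad relative to the crank: negative (-0.4 to -0.15) = pressing, crank bites clockwise seen from above; positive (0.15 to 0.4) = raising, bites counter-clockwise. It leans to the side toward which the crank bites. It snaps over at 0, needs about 2 to 3 N at the fin, and clicks to and fro (staying on its side) while the crank free-wheels.
- lever_fin (a point): Top centre of the thumb lever's upright fin, 227 mm above the worktop. Fin 20 mm long along the lever, 9 mm thick, 24 mm high, 30 mm outward of the lever's pivot, which lies on the crank's centre line 58 mm from the spindle axis. To flip it to raising, push the fin sideways, counter-clockwise about its pivot seen from above, by 12 to 24 mm.
- crank (a joint): Crank angle, rad, growing counter-clockwise seen from above, from end stop 0 (pointing at 178 degrees in the press frame, toward the robot) to end stop 1.3 (pointing at 252 degrees, over toward the column). 16 teeth: up to 0.4 rad is lost before it bites. Free-wheeling takes about 5 N at the knob, biting about 9 N; it stays where left.
- crank_knob (a point): Centre of the crank's upright turned wooden knob, 227 mm above the worktop, 130 mm from the spindle axis on the crank's centre line; the knob is 25 mm across at most and 40 mm high (20 mm above and below this point).
- press_foot (a joint): Height of the foot over its pressed position, m; 30 mm per turn of the ratchet wheel, 0.034 at most. The foot (34 mm round) stands inside a collar 7 mm high on the form's lid, so it must rise more than 8 mm before the form can be drawn out.
- spindle_axis (a point): Point on the spindle axis at tray floor height (24 mm above the worktop); axes as the press.
- form_centre (a point): Centre, half-way up, of the loose round perforated steel form, 100 mm across, 62 mm high, 0.7 kg, standing on the tray under the foot; its +y axis points to the handle.
- form_handle (a point): Middle of the outer bar of the form's level U-shaped draw handle of 9 mm round bar, 70 mm above the worktop, 136 mm from the form's centre along its +y. The opening in the U is 51 mm wide along form x and reaches from the form's wall (50 mm) to 131 mm; its two legs run along form y at x = +-30. Hook the bar from inside or pinch it.
- mug: Bystander: striped mug 90x122x100 mm, origin at its foot.
- tin: Bystander: square tin 68x68x101 mm, origin at its foot.
- jar: Bystander: glass jar with a metal lid, 64x64x120 mm, origin at its foot.

How it is judged:
By the outcome, as a careful person would: the job done as asked, in the order asked, and still so for the second after the job is handed in, with the robot touching nothing.
It also fails if it takes over 67 s, if anything falls off the work surface, if the arm or the gripper's body presses on something with over 40 N, if the wrist force passes 120 N, or if a joint passes its speed limit or range.

## Working session

There is one attempt and no reset: what is moved stays moved. The work goes in short steps, Python scripts to look and compute and a tool call to move; the robot and the scene stay as the last step left them, time stands still between calls to the robot, and variables do not carry over. Pictures are saved under pics/ and viewed, at most 10 in all, crops included, and the job is handed in when it is done.

Besides the shell and the picture viewer there is one more tool, called after "Emit:" as name(argument=value, ...) on one line, values as JSON. send_rows: Moves the arm, as the interface text tells. Shift numbers are shares of 300 mm and turn numbers shares of pi/2 rad, none past 1 either way. Its arguments: {"type":"object","properties":{"steps":{"type":"array"},"force":{"type":"number"}},"required":["steps"]}

```bash
mkdir -p pics; ls
cat > h.py <<'E'
import numpy as np, cv2
from scipy.spatial.transform import Rotation as R
from bench import manip
def rot(q): return R.from_quat([q[1],q[2],q[3],q[0]])
def cap(name,save=None):
    c=manip.capture(name)
    if save: cv2.imwrite('pics/'+save+'.png',c['frame'][:,:,::-1])
    return c
def cloud(c):
    z=c['range_z'];v,u=np.mgrid[0:z.shape[0],0:z.shape[1]];K=c['mtx']
    P=np.stack([(u-K[0,2])/K[0,0]*z,(v-K[1,2])/K[1,1]*z,z],-1)
    o=np.array(c['orientation']); M=rot(o).as_matrix() if o.size==4 else o
    W=P@M.T+np.array(c['eye']); W[z==0]=np.nan
    return W
E
python3 - <<'E'
from h import *
print(manip.get_obs())
for n in('side','top'):
    c=cap(n,n+'0');print(n,c['eye'],c['orientation'],c['mtx']);np.save(n+'.npy',cloud(c))
E
```

```text
pics
{'time_s': 0.0, 'joint_positions': array([-1.04694157e+00,  3.59408952e-01,  1.10579454e-02, -3.49121060e-04,
       -1.22413661e+00, -2.88109437e-01]), 'qd': array([-0.00086133,  0.0005279 , -0.00061555, -0.00252059,  0.00072397,
        0.00071976]), 'joint_efforts': array([ 4.39288533e-04, -5.83315086e+01,  2.93429643e+01,  6.93748534e+00,
       -6.15034805e-03,  2.73002109e-05]), 'eef_pos': array([ 0.15752787, -0.65588116,  0.2473492 ]), 'orientation': array([-1.83178325e-04, -1.17540818e-01,  9.93067678e-01,  8.41724540e-04]), 'contact_force': array([ 0.35346723, -0.50899766, -0.55737693]), 'torque': array([-0.01118658,  0.01891665, -0.03688551]), 'grip_force': 0.0, 'finger_gap': 0.08530233589338536}
side [-0.21873372  0.21241986  1.29595782] [ 0.16030926 -0.54819481  0.78838687 -0.22853783] [[397.37832639   0.         316.72898976]
 [  0.         397.37832639 200.13352181]
 [  0.           0.           1.        ]]
top [ 0.15835851 -0.03732634  1.6130639 ] [-0.07570454  0.72872716 -0.67689855  0.07094991] [[422.02003191   0.         323.10388703]
 [  0.         422.02003191 197.23953095]
 [  0.           0.           1.        ]]
```

View pics/top0.png

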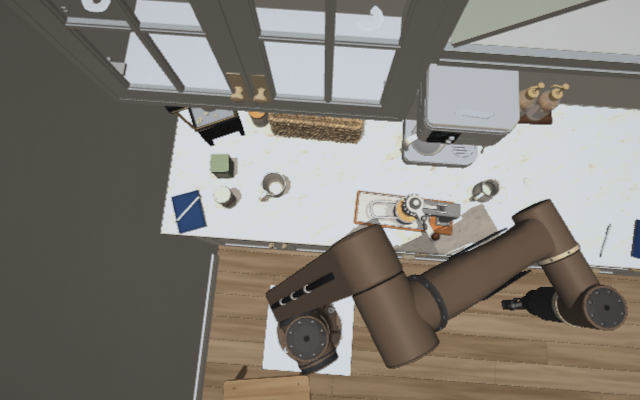

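View pics/side0.png

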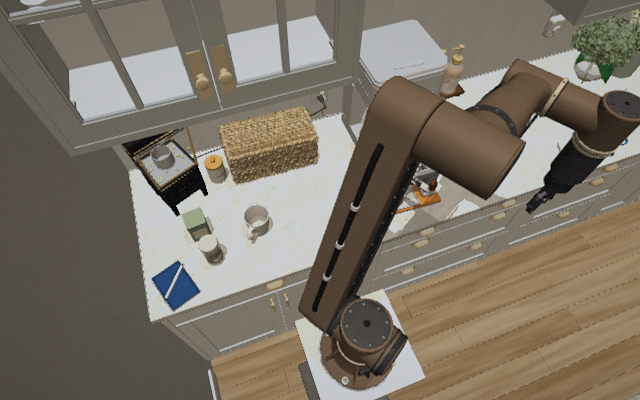

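The top view shows the press at about (355–460, 190–240), with its spindle near (413, 203), the column toward image right, and a mug at (485, 190) and the coffee machine behind it. I'll zoom in.

Run:
```python
from h import *
im=cv2.imread('pics/top0.png')[175:255,340:500]
cv2.imwrite('pics/crop0.png',cv2.resize(im,None,fx=5,fy=5,interpolation=cv2.INTER_CUBIC))
W=np.load('top.npy')
Z=(W[...,2]*1000)
for v in range(184,246,2): print(v,' '.join('%4.0f'%z for z in Z[v,350:470:3]))
print('table',np.nanmedian(Z[150:170,300:340]))
for p in [(203,413),(235,435),(190,356),(160,222)]: print(p,W[p])
```

```text
184   -1   -0   -5    1   -6   -2   -7   -1    3   -8    3   -2    1   -5   -1   -4   -0    1   -2   -5    2    1   -0   -2    3   -2   -2   -2   -1   -1   -4   -0   -7    2    9   -1    0   -1   -1   -0
186   11    0    2    2   -1   -5   -7   -6    2   -0   -3    3   -0   -1   -1    0    3   -8   -2    7    1   -2   -0    1   -0    5   -3    7   -3    4   -5   -3   -1   -1   -0    8   -2   -0   -1   -1
188    3    4    2   -3  nan    3   -6    1    4   -7   -4   -0   -5   -2   -4   -1   -4   -0    4    3   -6   -1    3    4    2   -1   -3   -6    1   -2   -7   -1    2    0   -2   -1   -3   -2   -1   -6
190    4   -0   -2   -2   -1  -12    8   -3    0   -8    3   -3   -6   -0    4    2   -9   -6   -4    5    2   -1   -1    3   -1   -0    9   -2    1    2   -0    2    2   -0   -3    4   -0    3    0   -0
192    3   -1    3   23   30   24   20   20   -0    4   -3   -4    2   -1   -4   -9    4    4   -2    5   -4    3    4    1   -5    6   -3    3   -4   -2   -5   -0    4   -5   -4    6   -8   -3   -1    1
194    7    1    3   28   27   25   20   22   23   34   27   31   17    0    8  
[... 4741 characters left out ...]
   1   -9  204  231  236   -7   -2   -2    4    1    2   -4   -6   -9    1
242  820  820  824  820  821  819  819  820  817  815  810  808  796  790    2    2   -8   -1    2   -0   -2   -2   -1   -0    8    1   -1  -10   -2   -1    0   -4    3   -1    2   -1   -5   -5    2   -4
244  816  817  821  823  821  818  821  820  816  815  812  807  802  793    1   -4   -1    4    3    3   -3   -1    1   -4   -4   -0    4   -2   -7    4   -7    4   -0   -2   -2   -3    1   -1   -6   -1
table 0.2646999168027797
(203, 413) [ 0.45500539 -0.3210034   0.21547177]
(235, 435) [ 0.34820682 -0.39011352  0.24274584]
(190, 356) [ 0.53670234 -0.14040189 -0.00201568]
(160, 222) [0.59023119 0.37123957 0.10128176]
```

View pics/crop0.png

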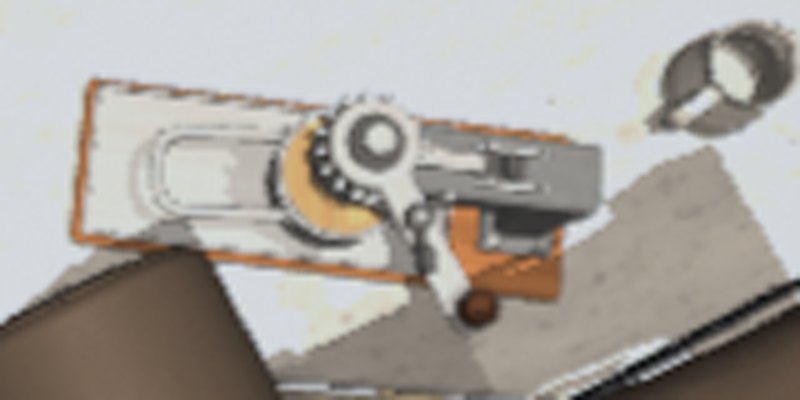

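The crop shows the screw top at (377,140) → pixel (415.4,203). The knob is at (480,306) → (436,236), the thumb-lever fin at (425,250) → (425,225), and the lock ridge near (512,162) → (442,207). The U handle's bar is at x≈155–165 → (372,210). Next I'll project these at their known heights.

```bash
cat >> h.py <<'E'
def ray(c,u,v,z):
    K=c['mtx'];o=np.array(c['orientation']);M=rot(o).as_matrix() if o.size==4 else o
    d=M@np.array([(u-K[0,2])/K[0,0],(v-K[1,2])/K[1,1],1]);e=np.array(c['eye'])
    return (e+d*(z-e[2])/d[2])
E
python3 - <<'E'
from h import *
W=np.load('top.npy');c=cap('top')
f=lambda n,u,v,z:print(n,(ray(c,u,v,z)[:2]*1000).round(1))
f('screw',415.4,203,.216);f('knob',436,236,.247);f('fin',425,225,.227);f('ridge',442,207,.187);f('bar',371.7,210,.0745)
im=cv2.cvtColor(c['frame'],cv2.COLOR_RGB2HSV)
# base: z band
Z=W[...,2]
m=(Z>.012)&(Z<.26)&(W[...,0]>.3)&(W[...,0]<.6)&(W[...,1]>-.54)&(W[...,1]<-.1)
m&=~((W[...,1]<-.46)&(W[...,0]>.47))
b=m&(Z<.04)
r=cv2.minAreaRect((W[b][:,:2]*1000).astype(np.float32));print('base',r)
a=m&(Z>.16)&(Z<.182)&(W[...,1]<-.37);r=cv2.minAreaRect((W[a][:,:2]*1000).astype(np.float32));print('arm',r)
k=m&(Z>.235);print('knob',W[k].mean(0))
f2=m&(Z>.208)&(Z<.232)&(W[...,1]<-.345);print('fin',W[f2].mean(0),W[f2].round(3).tolist())
for n,box in(('lip',None),):
    for p in[(358,191),(355,223),(341.0,0)]: pass
# corners of lips at z .03 from crop: left-top (95,80), left-bottom(75,240), right-bottom (558,298)
for x,y in((93,80),(73,241),(558,299),(604,145),(600,205)):
    z=.03 if x<600 else .172
    f((x,y),340+x/5-.4,175+y/5-.4,z)
E
```

```text
screw [ 455.5 -329. ]
knob [ 344.6 -392.3]
fin [ 381.2 -360.5]
ridge [ 454.4 -426.6]
bar [ 447.2 -197.9]
base ((466.1966247558594, -328.80706787109375), (375.339111328125, 149.03396606445312), 87.19914245605469)
arm ((452.2734375, -432.8274230957031), (125.63481903076172, 51.41949462890625), 87.08748626708984)
knob [ 0.34412511 -0.39394894  0.24321198]
fin [ 0.38376964 -0.36444087  0.21816553] [[0.413, -0.353, 0.215], [0.414, -0.357, 0.209], [0.414, -0.36, 0.213], [0.414, -0.363, 0.212], [0.41, -0.357, 0.211], [0.411, -0.361, 0.209], [0.41, -0.363, 0.215], [0.407, -0.351, 0.209], [0.406, -0.353, 0.214], [0.407, -0.357, 0.213], [0.407, -0.359, 0.215], [0.407, -0.363, 0.215], [0.408, -0.367, 0.21], [0.404, -0.351, 0.209], [0.404, -0.354, 0.21], [0.403, -0.357, 0.212], [0.404, -0.361, 0.21], [0.404, -0.364, 0.21], [0.404, -0.366, 0.216], [0.4, -0.354, 0.208], [0.401, -0.358, 0.208], [0.401, -0.361, 0.21], [0.396, -0.356, 0.215], [0.396, -0.359, 0.218], [0.393, -0.36, 0.213], [0.393, -0.363, 0.214], [0.39, -0.357, 0.212], [0.391, -0.361, 0.208], [0.391, -0.365, 0.209], [0.387, -0.358, 0.
[... 241 characters left out ...]
.378, -0.364, 0.226], [0.379, -0.369, 0.221], [0.377, -0.358, 0.209], [0.375, -0.358, 0.223], [0.375, -0.361, 0.226], [0.375, -0.364, 0.226], [0.376, -0.369, 0.218], [0.373, -0.36, 0.214], [0.372, -0.361, 0.224], [0.372, -0.365, 0.222], [0.372, -0.367, 0.227], [0.369, -0.36, 0.218], [0.368, -0.361, 0.225], [0.369, -0.365, 0.223], [0.356, -0.393, 0.231], [0.353, -0.387, 0.231], [0.35, -0.385, 0.223], [0.346, -0.383, 0.231], [0.343, -0.384, 0.231], [0.34, -0.384, 0.228], [0.337, -0.387, 0.219], [0.334, -0.389, 0.222], [0.333, -0.39, 0.231], [0.334, -0.394, 0.229]]
(93, 80) [ 527.5 -146.9]
(73, 241) [ 401.5 -138.9]
(558, 299) [ 384.4 -505.7]
(604, 145) [ 474.3 -494.4]
(600, 205) [ 431.7 -491.9]
```

```bash
cat >> h.py <<'E'
A=np.array([.4565,-.328]);YAW=-.049
def p2w(x,y): c,s=np.cos(YAW),np.sin(YAW); return A+np.array([c*x-s*y,s*x+c*y])
def w2p(w): d=np.asarray(w)[...,:2]-A; c,s=np.cos(YAW),np.sin(YAW); return np.stack([c*d[...,0]+s*d[...,1],-s*d[...,0]+c*d[...,1]],-1)
def plan(x,y,z,yawdeg):
    "shift (fraction) and tool-z turn (fraction) to bring TCP to world x,y,z with tool y at yawdeg"
    o=manip.get_obs();T=rot(o['orientation']);d=T.inv().apply(np.array([x,y,z])-o['eef_pos'])
    # target rotation: z down, y at yaw
    a=np.radians(yawdeg);Y=np.array([np.cos(a),np.sin(a),0]);Zt=np.array([0,0,-1.]);X=np.cross(Y,Zt)
    w=(T.inv()*R.from_matrix(np.stack([X,Y,Zt],1))).as_rotvec()
    print('shift',(d/.3).round(3),'turn',(w/(np.pi/2)).round(3),'| t',round(o['time_s'],2),'pos',(o['eef_pos']*1e3).round(1),'F',o['contact_force'].round(1),'gap',round(o['finger_gap']*1e3,1))
E
python3 - <<'E'
from h import *
W=np.nanmean([cloud(cap('top')) for _ in range(6)],0)
P=w2p(W)*1000
for v in range(200,217): print(v,' '.join('%3.0f,%4.0f:%3.0f'%(*P[v,u],1000*W[v,u,2]) for u in range(429,450,1) if P[v,u,0]**2<1500)[:300])
P=p2w(0,-70);print(P)
plan(*p2w(0,-74),.30,177)
E
```

```text
200 
201  22, -57:171  22, -60:172  23, -64:170  23, -67:171  24, -71:170  25, -74:169  25, -78:168
202  18, -56:174  18, -60:172  19, -63:173  20, -67:170  20, -70:173  21, -74:171  21, -77:171  21, -81:171  22, -84:171  22, -88:171  23, -91:171  23, -95:169  24, -99:169  24,-102:170  25,-106:167
203  14, -57:173  15, -61:171  16, -64:171  16, -67:172  16, -71:171  16, -73:174  17, -77:172  18, -81:171  18, -84:173  19, -88:171  19, -92:171  19, -95:173  20, -99:170  20,-102:172  20,-105:174  21,-108:173  21,-112:173  22,-116:170  23,-120:169  23,-123:169  24,-127:169
204  11, -57:172  12, -61:169  12, -64:170  13, -68:171  13, -71:171  14, -75:170  14, -78:172  13, -80:175  13, -83:178  14, -87:175  14, -90:178  15, -94:177  15, -97:176  16,-101:174  17,-105:171  19,-110:167  17,-112:174  18,-115:173  19,-120:170  19,-123:172  20,-126:171
205   6, -56:179   7, -59:178   8, -64:174   9, -68:172   9, -71:172  10, -74:172  11, -79:169   9, -80:178  10, -84:175  11, -88:174  12, -92:173  11, -94:177  12, -98:176  10, -98:187  13,-105:175  13,-108:177  13,-111:177  14,-115:176  14,-117:
[... 2543 characters left out ...]
, -67:155 -24, -70:158 -24, -73:161 -24, -76:163 -24, -79:163 -24, -82:166 -24, -85:167 -23, -89:166 -23, -91:169 -23, -95:168 -22, -99:168 -22,-102:169 -22,-105:170 -21,-109:169 -21,-111:172 -20,-116:169 -20,-118:171 -20,-122:172 -19,-125:171 -19,-129:170
216  -2, -94: 25  -3, -97: 29  -1,-102: 23 -24, -78:141 -24, -81:143 -24, -83:148 -24, -87:147 -24, -89:150 -24, -93:152 -24, -95:155 -24, -98:157 -24,-101:160 -24,-104:162 -24,-107:162 -24,-110:165 -24,-113:167 -24,-116:169 -22,-120:165 -23,-123:167 -22,-126:168 -22,-129:169
[ -2.97212759 -70.24398181]
shift [ 6.80830e+01 -2.35898e+02 -1.86000e-01] turn [ 0.     0.    -0.817] | t 0.45 pos [ 157.7 -656.3  248.2] F [ 0.5 -0.  -0.5] gap 85.5
```

Run:
```python
from h import *
print(p2w(0,-.076));plan(*p2w(0,-.076),.30,177.2)
```

```text
[ 0.45277749 -0.40390878]
shift [-1.153  0.588 -0.172] turn [ 0.     0.    -0.819] | t 0.45 pos [ 157.7 -656.3  248.2] F [ 0.5 -0.  -0.5] gap 85.5
```

Emit:
send_rows(steps=[[[0,0,-0.12],[0,0,-0.07],1],[[-0.1,0.05,-0.172],[0,0,-0.15],1],[[-0.22,0.11,-0.172],[0,0,-0.22],1],[[-0.34,0.17,-0.172],[0,0,-0.3],1],[[-0.46,0.235,-0.172],[0,0,-0.37],1]])

```text
time_s: 0.87
eef_pos: [0.2762, -0.5546, 0.3003]
orientation: [0.0, -0.4, 0.917, -0.0]
contact_force: [0.9, -0.2, -0.7]
finger_gap: 0.0257
grip_force: 0.0
```

Run:
```python
from h import *
plan(*p2w(0,-.076),.30,177.2)
```

```text
shift [-0.769 -0.089  0.001] turn [-0.001 -0.    -0.446] | t 0.87 pos [ 276.2 -554.6  300.3] F [ 0.9 -0.2 -0.7] gap 25.7
```

Emit:
send_rows(steps=[[[-0.13,-0.015,0],[0,0,-0.08],1],[[-0.26,-0.03,0],[0,0,-0.16],1],[[-0.39,-0.045,0],[0,0,-0.24],1],[[-0.52,-0.06,0],[0,0,-0.31],1],[[-0.6,-0.07,0],[0,0,-0.38],1]])

```text
time_s: 1.28
eef_pos: [0.4162, -0.4363, 0.3002]
orientation: [0.0, -0.652, 0.758, -0.0]
contact_force: [-0.4, -1.0, -0.7]
finger_gap: 0.0002
grip_force: 0.0
```

Run:
```python
from h import *
plan(*p2w(0,-.076),.215,177.2)
```

```text
shift [-0.125 -0.104  0.284] turn [-0.001 -0.    -0.064] | t 1.28 pos [ 416.2 -436.3  300.2] F [-0.4 -1.  -0.7] gap 0.2
```

Emit:
send_rows(steps=[[[-0.125,-0.104,0],[0,0,-0.064],1],[[-0.125,-0.104,0.1],[0,0,-0.064],1],[[-0.125,-0.104,0.2],[0,0,-0.064],1],[[-0.125,-0.104,0.284],[0,0,-0.064],1],[[-0.125,-0.104,0.284],[0,0,-0.064],1]])

```text
time_s: 1.7
eef_pos: [0.4485, -0.4043, 0.2094]
orientation: [-0.001, -0.687, 0.727, 0.004]
contact_force: [-0.6, 0.3, -1.0]
finger_gap: 0.0001
grip_force: 0.0
```

Run:
```python
from h import *
plan(*p2w(0,-.076),.198,177.2)
W=np.nanmean([cloud(cap('top','top1')) for _ in range(2)],0)
im=cv2.imread('pics/top1.png')[175:255,370:470]
cv2.imwrite('pics/crop1.png',cv2.resize(im,None,fx=7,fy=7,interpolation=cv2.INTER_CUBIC))
```

```text
shift [-0.002 -0.014  0.038] turn [ 0.004  0.003 -0.005] | t 1.7 pos [ 448.5 -404.3  209.4] F [-0.6  0.3 -1. ] gap 0.1<stdin>:3: RuntimeWarning: Mean of empty slice
```

View pics/crop1.png

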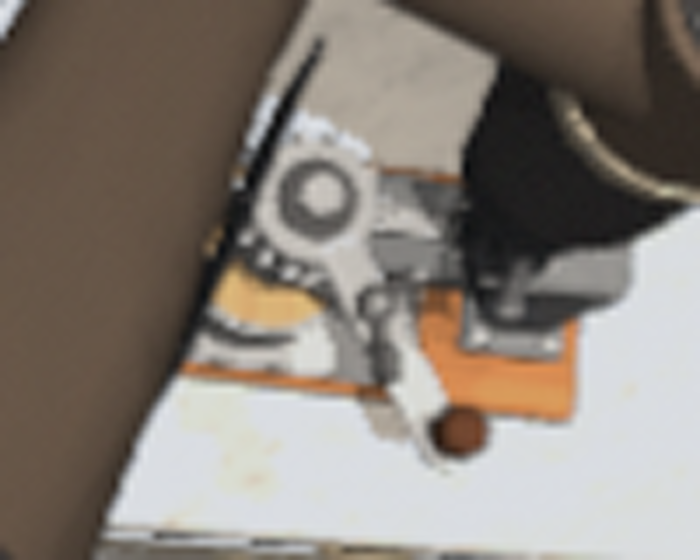

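The picture shows the gripper over the lock slide, with the wheel, crank, lever (385,350) and knob (460,430) all clear of it. I'll descend slowly.

Emit:
send_rows(steps=[[[0,-0.012,0.01],[0,0,0],1],[[0,-0.012,0.02],[0,0,0],1],[[0,-0.012,0.025],[0,0,0],1],[[0,-0.012,0.025],[0,0,0],1]])

```text
time_s: 2.13
eef_pos: [0.4542, -0.4069, 0.2077]
orientation: [0.0, -0.687, 0.727, -0.0]
contact_force: [0.2, -0.7, 0.7]
finger_gap: -0.0001
grip_force: 0.0
```

Run:
```python
from h import *
plan(*p2w(0,-.076),.198,177.2)
```

```text
shift [-0.01   0.005  0.032] turn [-0.001 -0.    -0.005] | t 2.13 pos [ 454.2 -406.9  207.7] F [ 0.2 -0.7  0.7] gap -0.1
```

Emit:
send_rows(steps=[[[-0.01,0.005,0.015],[0,0,0],1],[[-0.01,0.005,0.03],[0,0,0],1],[[-0.01,0.005,0.034],[0,0,0],1],[[-0.01,0.005,0.034],[0,0,0],1]])

```text
time_s: 2.47
eef_pos: [0.4525, -0.4034, 0.1964]
orientation: [-0.0, -0.687, 0.727, 0.0]
contact_force: [-0.1, -0.1, 0.3]
finger_gap: -0.0002
grip_force: 0.0
```

Emit:
send_rows(steps=[[[0.02,0,0],[0,0,0],1],[[0.03,0,0],[0,0,0],1],[[0.04,0,0],[0,0,0],1],[[0.045,0,0],[0,0,0],1],[[0.045,0,0],[0,0,0],1]])

```text
time_s: 2.88
eef_pos: [0.4522, -0.4174, 0.1971]
orientation: [0.0, -0.687, 0.727, -0.0]
contact_force: [0.4, 1.6, 1.2]
finger_gap: 0.0004
grip_force: 0.9
```

Emit:
send_rows(steps=[[[0.01,0,0],[0,0,0],1],[[0.02,0,0],[0,0,0],1],[[0.03,0,0],[0,0,0],1],[[0.03,0,0],[0,0,0],1]])

```text
time_s: 3.22
eef_pos: [0.4516, -0.4247, 0.1969]
orientation: [0.001, -0.687, 0.727, 0.001]
contact_force: [1.2, 10.8, 4.1]
finger_gap: -0.0002
grip_force: 5.1
```

Emit:
send_rows(steps=[[[0.006,0,0],[0,0,0],1],[[0.012,0,0],[0,0,0],1],[[0.012,0,0],[0,0,0],1]])

```text
time_s: 3.47
eef_pos: [0.4515, -0.4252, 0.1968]
orientation: [0.002, -0.687, 0.727, 0.003]
contact_force: [1.3, 26.4, 11.9]
finger_gap: 0.0001
grip_force: 13.3
```

Emit:
send_rows(steps=[[[-0.02,0,0],[0,0,0],1],[[-0.045,0,0],[0,0,0],1],[[-0.045,0,-0.1],[0,0,0],1],[[-0.045,0,-0.2],[0,0,0],1],[[-0.045,0,-0.25],[0,0,0],1]])

```text
time_s: 3.88
eef_pos: [0.4527, -0.4172, 0.2755]
orientation: [-0.0, -0.687, 0.727, -0.002]
contact_force: [1.4, -0.8, 0.3]
finger_gap: 0.0003
grip_force: 0.0
```

Run:
```python
from h import *
plan(.372,-.333,.27,177.2);print(manip.get_obs()['joint_positions'].round(2))
W=np.nanmean([cloud(cap('top')) for _ in range(4)],0);P=w2p(W)
m=(np.abs(P[...,0])<.015)&(P[...,1]<-.08)&(P[...,1]>-.13)&(W[...,2]>.182)&(W[...,2]<.2)
print((P[m]*1000).round().tolist())
m=(W[...,2]>.217)&(W[...,2]<.24)&(np.hypot(W[...,0]-.377,W[...,1]+.363)<.03);print('fin',W[m].mean(0),m.sum())
m=(W[...,2]>.238)&(np.hypot(W[...,0]-.344,W[...,1]+.392)<.03);print('knob',W[m].mean(0),m.sum())
```

```text
shift [-0.265  0.284  0.017] turn [-0.002 -0.002 -0.004] | t 3.88 pos [ 452.7 -417.2  275.5] F [ 1.4 -0.8  0.3] gap 0.3
[-0.43  0.24 -0.09  0.   -1.24  0.37]
[[8.0, -99.0], [4.0, -99.0], [5.0, -107.0], [1.0, -107.0], [-6.0, -107.0]]
fin [ 0.37652406 -0.36229782  0.22388041] 21
knob [ 0.34452405 -0.39377855  0.24428892] 39
```

Emit:
send_rows(steps=[[[-0.09,0.09,0.0],[0,0,0],1],[[-0.18,0.19,0.0],[0,0,0],1],[[-0.265,0.284,0.0],[0,0,0],1],[[-0.265,0.284,0.08],[0,0,0],1],[[-0.265,0.284,0.15],[0,0,0],1]])

```text
time_s: 4.5
eef_pos: [0.3702, -0.331, 0.2271]
orientation: [0.001, -0.687, 0.727, -0.001]
contact_force: [1.2, -1.1, -0.6]
finger_gap: -0.0003
grip_force: 0.0
```

Run:
```python
from h import *
W=np.nanmean([cloud(cap('top')) for _ in range(4)],0);P=w2p(W)
plan(.372,-.333,.224,177.2)
m=(np.abs(P[...,0])<.015)&(P[...,1]<-.08)&(P[...,1]>-.13)&(W[...,2]>.182)&(W[...,2]<.2)
print(W[m][:,2].round(3),(P[m]*1000).round().tolist())
```

```text
shift [ 0.003 -0.003  0.009] turn [ 0.001  0.    -0.005] | t 4.7 pos [ 371.2 -332.2  226.6] F [ 0.2 -1.3  0.4] gap 0.3
[] []
```

Emit:
send_rows(steps=[[[0.03,0,0.009],[0,0,0],1],[[0.045,0,0.009],[0,0,0],1],[[0.06,0,0.009],[0,0,0],1],[[0.075,0,0.009],[0,0,0],1],[[0.075,0,0.009],[0,0,0],1]])

```text
time_s: 5.12
eef_pos: [0.3704, -0.3555, 0.2244]
orientation: [-0.0, -0.687, 0.727, -0.0]
contact_force: [0.4, 1.0, 1.1]
finger_gap: -0.0
grip_force: 0.4
```

Emit:
send_rows(steps=[[[0.01,0,0],[0,0,0],1],[[0.02,0,0],[0,0,0],1],[[0.03,0,0],[0,0,0],1],[[0.03,0,0],[0,0,0],1]])

```text
time_s: 5.45
eef_pos: [0.3698, -0.364, 0.2244]
orientation: [-0.0, -0.687, 0.727, -0.0]
contact_force: [0.0, -0.3, -0.0]
finger_gap: 0.0002
grip_force: 0.0
```

Emit:
send_rows(steps=[[[-0.05,0,0],[0,0,0],1],[[-0.1,0,-0.03],[0,0,0],1],[[-0.1,0.05,-0.13],[0,0,0],1],[[-0.1,0.05,-0.13],[0,0,0],1]])

```text
time_s: 5.78
eef_pos: [0.3568, -0.3333, 0.268]
orientation: [0.0, -0.688, 0.726, -0.003]
contact_force: [0.6, -0.5, 0.5]
finger_gap: -0.0001
grip_force: 0.0
```

```bash
cat >> h.py <<'E'
def crop(name,box,f,src='top'):
    u0,v0,u1,v1=box
    c=cap(src);im=c['frame'][v0:v1,u0:u1,::-1];cv2.imwrite('pics/%s.png'%name,cv2.resize(im,None,fx=f,fy=f,interpolation=cv2.INTER_CUBIC))
def hi(c0,r=.04,z0=.217,z1=.236,n=4):
    W=np.nanmean([cloud(cap('top')) for _ in range(n)],0)
    m=(W[...,2]>z0)&(W[...,2]<z1)&(np.hypot(W[...,0]-c0[0],W[...,1]-c0[1])<r);return W[m].mean(0).round(4) if m.any() else None,m.sum()
E
python3 - <<'E'
from h import *
print('fin',hi((.38,-.368),.025));print('knob',hi((.344,-.393),.03,.238,.26))
crop('crop2',(370,175,470,255),7)
plan(.345,-.393,.3,120)
E
```

```text
fin (None, np.int64(0))
knob (array([ 0.3367, -0.3973,  0.2431]), np.int64(6))
shift [ 0.203  0.027 -0.125] turn [ 0.001 -0.     0.631] | t 6.23 pos [ 356.4 -332.7  262.6] F [0.1 0.5 0.5] gap 0.5
```

View pics/crop2.png

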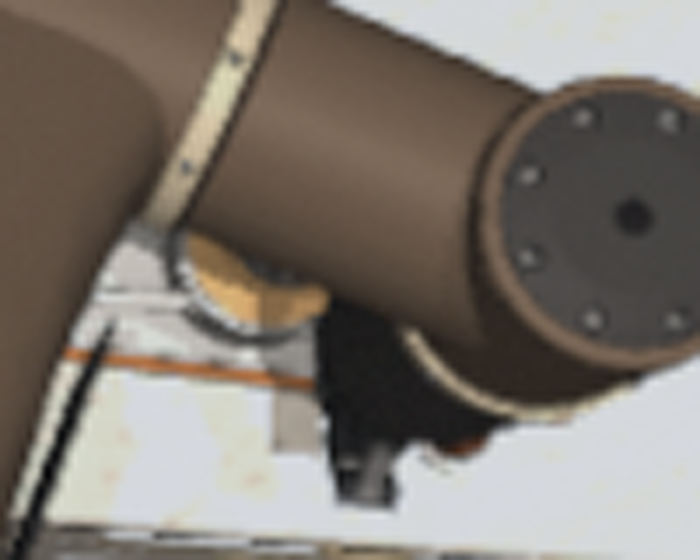

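The arm hides the lever and the ridge in this view, so I'll move the arm aside to check both.

Run:
```python
from h import *
plan(.22,-.60,.32,140)
```

```text
shift [ 0.915  0.404 -0.191] turn [0.001 0.    0.408] | t 6.23 pos [ 356.4 -332.7  262.6] F [0.1 0.5 0.5] gap 0.5
```

Emit:
send_rows(steps=[[[0,0.05,-0.13],[0,0,0.07],0.4],[[0.11,0.12,-0.191],[0,0,0.14],0.4],[[0.23,0.18,-0.191],[0,0,0.21],0.4],[[0.36,0.23,-0.191],[0,0,0.28],0.4],[[0.48,0.28,-0.191],[0,0,0.35],0.4]])

```text
time_s: 6.65
eef_pos: [0.2636, -0.4733, 0.3211]
orientation: [0.0, -0.462, 0.887, -0.001]
contact_force: [2.5, 0.7, 0.3]
finger_gap: 0.0512
grip_force: 0.0
```

Run:
```python
from h import *
plan(.22,-.60,.32,140)
```

```text
shift [ 0.429 -0.123  0.004] turn [-0.001 -0.     0.056] | t 6.65 pos [ 263.6 -473.3  321.1] F [2.5 0.7 0.3] gap 51.2
```

Emit:
send_rows(steps=[[[0.12,-0.03,0],[0,0,0.03],0.4],[[0.24,-0.07,0],[0,0,0.05],0.4],[[0.36,-0.1,0],[0,0,0.05],0.4],[[0.36,-0.1,0],[0,0,0.05],0.4]])

```text
time_s: 6.98
eef_pos: [0.2252, -0.5821, 0.318]
orientation: [-0.001, -0.427, 0.904, 0.002]
contact_force: [0.3, 1.2, 0.1]
finger_gap: 0.0512
grip_force: 0.0
```

Run:
```python
from h import *
print('fin',hi((.38,-.373),.025));print('knob',hi((.344,-.393),.04,.238,.26))
W=np.nanmean([cloud(cap('top')) for _ in range(4)],0);P=w2p(W)
m=(np.abs(P[...,0])<.015)&(P[...,1]<-.08)&(P[...,1]>-.13)&(W[...,2]>.181)&(W[...,2]<.2)
print((P[m]*1000).round().tolist())
crop('crop3',(340,175,480,255),5)
plan(.345,-.393,.3,120)
```

```text
fin (array([ 0.3886, -0.3823,  0.2248]), np.int64(21))
knob (array([ 0.3498, -0.3899,  0.2434]), np.int64(8))
[[8.0, -107.0], [8.0, -109.0], [8.0, -113.0], [5.0, -107.0], [4.0, -109.0], [4.0, -112.0], [1.0, -107.0], [1.0, -109.0], [-5.0, -87.0], [-2.0, -107.0], [-3.0, -109.0], [-7.0, -106.0], [-7.0, -109.0]]
shift [-0.723  0.086  0.07 ] turn [-0.     0.     0.231] | t 7.63 pos [ 227.9 -577.2  321. ] F [-0.1 -0.9 -0.4] gap 51.0
```

View pics/crop3.png

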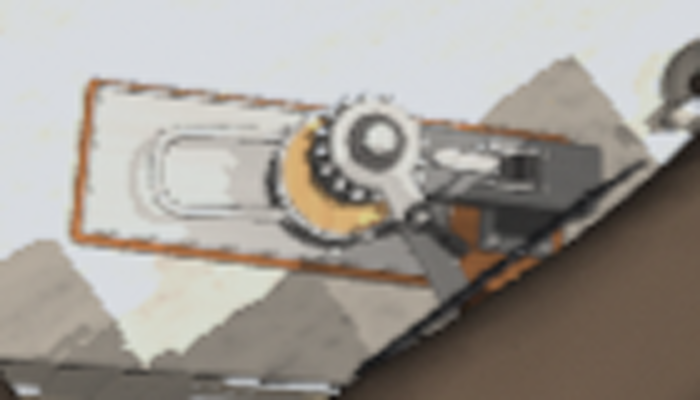

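The crop shows the lever now leaning toward the column, with the fin near (445,235), and the slide ridge shifted about 9–10 mm toward the column at (517,165). Both are done, so on to the knob.

Emit:
send_rows(steps=[[[-0.12,0.01,0.0],[0,0,0.07],0.4],[[-0.24,0.03,0.02],[0,0,0.14],0.4],[[-0.37,0.045,0.03],[0,0,0.2],0.4],[[-0.5,0.06,0.05],[0,0,0.231],0.4],[[-0.62,0.073,0.07],[0,0,0.231],0.4]])

```text
time_s: 8.05
eef_pos: [0.3289, -0.4179, 0.2998]
orientation: [0.0, -0.257, 0.966, -0.0]
contact_force: [1.1, 0.9, -0.1]
finger_gap: 0.0507
grip_force: 0.0
```

Run:
```python
from h import *
plan(.345,-.393,.26,120)
```

```text
shift [-0.088  0.046  0.133] turn [-0.001  0.    -0.003] | t 8.05 pos [ 328.9 -417.9  299.8] F [ 1.1  0.9 -0.1] gap 50.7
```

Emit:
send_rows(steps=[[[-0.088,0.046,0],[0,0,0],0.4],[[-0.088,0.046,0.06],[0,0,0],0.4],[[-0.088,0.046,0.06],[0,0,0],0.4]])

```text
time_s: 8.3
eef_pos: [0.3444, -0.3922, 0.2797]
orientation: [-0.0, -0.26, 0.966, 0.001]
contact_force: [-1.0, 0.0, -1.6]
finger_gap: 0.0515
grip_force: 0.0
```

Run:
```python
from h import *
plan(.345,-.393,.227,120)
```

```text
shift [-0.    -0.004  0.176] turn [ 0.002 -0.     0.002] | t 8.3 pos [ 344.4 -392.2  279.7] F [-1.   0.  -1.6] gap 51.5
```

Emit:
send_rows(steps=[[[0,-0.003,0.06],[0,0,0],0.4],[[0,-0.003,0.12],[0,0,0],0.4],[[0,-0.003,0.17],[0,0,0],0.4],[[0,-0.003,0.17],[0,0,0],0.58],[[0,-0.003,0.17],[0,0,0],0.58]])

```text
time_s: 8.72
eef_pos: [0.3441, -0.3958, 0.2307]
orientation: [-0.001, -0.258, 0.966, 0.0]
contact_force: [0.5, -0.4, -0.3]
finger_gap: 0.0356
grip_force: 0.0
```

Emit:
send_rows(steps=[[[0,0,0],[0,0,0],0.62],[[0,0,0],[0,0,0],0.62]])

```text
time_s: 8.88
eef_pos: [0.3451, -0.396, 0.2319]
orientation: [0.001, -0.259, 0.966, -0.001]
contact_force: [0.6, 0.6, -0.3]
finger_gap: 0.0326
grip_force: 0.0
```

```bash
cat >> h.py <<'E'
def arc(t0s,rad=.1295,z=.23,cur=None):
    "rows from current pose for list of world crank angles (deg); cur=(x,y,z,yaw) commanded"
    o=manip.get_obs();T=rot(o['orientation']);p=o['eef_pos']
    yw=T.apply([0,1,0]);th=np.degrees(np.arctan2(yw[1],yw[0]))+90
    w=p[:2]-A;print('t %.2f pos'%o['time_s'],p.round(4),'ang %.1f yaw+90 %.1f rad %.1f'%(np.degrees(np.arctan2(w[1],w[0]))%360,th%360,np.hypot(*w)*1e3),'F',o['contact_force'].round(1))
    for t in t0s:
        a=np.radians(t);q=np.array([*(A+rad*np.array([np.cos(a),np.sin(a)])),z]);d=T.inv().apply(q-p)/.3
        print(t,d.round(3),'turn z',round(-((t-th+180)%360-180)/90,3))
E
python3 - <<'E'
from h import *
arc([205,200,195,190,185,180,175,172])
E
```

```text
t 8.88 pos [ 0.3451 -0.396   0.2319] ang 211.4 yaw+90 210.0 rad 130.5 F [ 0.6  0.6 -0.3]
205 [-0.005  0.048  0.006] turn z 0.055
200 [-0.01   0.086  0.006] turn z 0.111
195 [-0.018  0.122  0.006] turn z 0.166
190 [-0.029  0.158  0.006] turn z 0.222
185 [-0.044  0.193  0.006] turn z 0.277
180 [-0.061  0.226  0.006] turn z 0.333
175 [-0.081  0.258  0.006] turn z 0.388
172 [-0.095  0.276  0.006] turn z 0.422
```

Emit:
send_rows(steps=[[[-0.005,0.048,0.006],[0,0,0.055],0.62],[[-0.01,0.086,0.006],[0,0,0.111],0.62],[[-0.018,0.122,0.006],[0,0,0.166],0.62],[[-0.029,0.158,0.006],[0,0,0.222],0.62],[[-0.044,0.193,0.006],[0,0,0.277],0.62]])

```text
time_s: 9.3
eef_pos: [0.3282, -0.3392, 0.2304]
orientation: [0.002, -0.042, 0.999, -0.001]
contact_force: [2.6, -4.3, -1.3]
finger_gap: 0.0326
grip_force: 1.8
```

Run:
```python
from h import *
arc([180,177,175,173,172,171,170])
```

```text
t 9.30 pos [ 0.3282 -0.3392  0.2304] ang 185.0 yaw+90 184.8 rad 128.8 F [ 2.6 -4.3 -1.3]
180 [0.001 0.037 0.001] turn z 0.053
177 [-0.002  0.06   0.001] turn z 0.087
175 [-0.004  0.075  0.001] turn z 0.109
173 [-0.007  0.09   0.001] turn z 0.131
172 [-0.008  0.097  0.001] turn z 0.142
171 [-0.01   0.104  0.001] turn z 0.153
170 [-0.012  0.112  0.001] turn z 0.164
```

Emit:
send_rows(steps=[[[0.001,0.037,0],[0,0,0.053],0.62],[[-0.002,0.06,0],[0,0,0.087],0.62],[[-0.004,0.075,0],[0,0,0.109],0.62],[[-0.007,0.09,0],[0,0,0.131],0.62],[[-0.007,0.09,0],[0,0,0.131],0.62]])

```text
time_s: 9.72
eef_pos: [0.3281, -0.3154, 0.2308]
orientation: [0.002, 0.059, 0.998, -0.004]
contact_force: [0.8, -29.1, -10.0]
finger_gap: 0.0325
grip_force: 14.0
```

Emit:
send_rows(steps=[[[0,0.012,0],[0,0,0.02],0.62],[[0,0.022,0],[0,0,0.03],0.62],[[0,0.022,0],[0,0,0.03],0.62]])

```text
time_s: 9.97
eef_pos: [0.329, -0.3144, 0.231]
orientation: [0.002, 0.082, 0.997, -0.009]
contact_force: [0.5, -73.0, -32.2]
finger_gap: 0.0326
grip_force: 35.3
```

Run:
```python
from h import *
arc([178,184,190,196,202,208,214])
print('screw',hi((.4555,-.329),.012,.2,.26))
```

```text
t 9.97 pos [ 0.329  -0.3144  0.231 ] ang 173.9 yaw+90 170.6 rad 128.2 F [  0.5 -73.  -32.2]
178 [ 0.002 -0.031  0.004] turn z -0.082
184 [-0.007 -0.075  0.005] turn z -0.149
190 [-0.019 -0.119  0.006] turn z -0.215
196 [-0.037 -0.16   0.007] turn z -0.282
202 [-0.058 -0.2    0.007] turn z -0.349
208 [-0.084 -0.237  0.008] turn z -0.415
214 [-0.113 -0.272  0.009] turn z -0.482
screw (None, np.int64(0))
```

Emit:
send_rows(steps=[[[0.002,-0.06,0.003],[0,0,-0.08],0.62],[[-0.007,-0.105,0.003],[0,0,-0.149],0.62],[[-0.019,-0.149,0.003],[0,0,-0.215],0.62],[[-0.037,-0.19,0.003],[0,0,-0.282],0.62],[[-0.058,-0.23,0.003],[0,0,-0.349],0.62]])

```text
time_s: 10.58
eef_pos: [0.3325, -0.376, 0.2285]
orientation: [-0.0, -0.193, 0.981, 0.001]
contact_force: [-3.3, 9.0, 4.6]
finger_gap: 0.0326
grip_force: 4.8
```

Run:
```python
from h import *
arc([208,214,220,226,232])
```

```text
t 10.58 pos [ 0.3325 -0.376   0.2285] ang 201.1 yaw+90 202.2 rad 133.0 F [-3.3  9.   4.6]
208 [-0.014 -0.052 -0.005] turn z -0.064
214 [-0.021 -0.096 -0.005] turn z -0.131
220 [-0.032 -0.14  -0.005] turn z -0.197
226 [-0.048 -0.182 -0.005] turn z -0.264
232 [-0.069 -0.223 -0.005] turn z -0.331
```

Emit:
send_rows(steps=[[[-0.011,-0.05,-0.003],[0,0,-0.064],0.62],[[-0.019,-0.095,-0.003],[0,0,-0.131],0.62],[[-0.031,-0.138,-0.003],[0,0,-0.197],0.62],[[-0.048,-0.181,-0.003],[0,0,-0.264],0.62],[[-0.069,-0.222,-0.003],[0,0,-0.331],0.62]])

```text
time_s: 11.0
eef_pos: [0.3737, -0.4294, 0.2284]
orientation: [-0.003, -0.438, 0.899, 0.003]
contact_force: [-12.8, 0.8, 0.8]
finger_gap: 0.0322
grip_force: 5.5
```

Emit:
send_rows(steps=[[[-0.002,-0.045,0],[0,0,-0.067],0.62],[[-0.009,-0.09,0],[0,0,-0.133],0.62],[[-0.018,-0.125,0],[0,0,-0.19],0.62],[[-0.018,-0.125,0],[0,0,-0.19],0.62]])

```text
time_s: 11.33
eef_pos: [0.4088, -0.4498, 0.2285]
orientation: [-0.002, -0.567, 0.823, 0.002]
contact_force: [-6.1, -1.5, -0.7]
finger_gap: 0.0323
grip_force: 2.2
```

Run:
```python
from h import *
arc([244,238,232,226,220])
```

```text
t 11.33 pos [ 0.4088 -0.4498  0.2285] ang 248.6 yaw+90 249.1 rad 130.8 F [-6.1 -1.5 -0.7]
244 [-0.006  0.035 -0.005] turn z 0.057
238 [-0.012  0.079 -0.005] turn z 0.124
232 [-0.023  0.123 -0.004] turn z 0.19
226 [-0.039  0.165 -0.004] turn z 0.257
220 [-0.059  0.206 -0.004] turn z 0.324
```

Emit:
send_rows(steps=[[[-0.005,0.04,0],[0,0,0.06],0.62],[[-0.011,0.083,0],[0,0,0.127],0.62],[[-0.022,0.126,0],[0,0,0.194],0.62],[[-0.038,0.168,0],[0,0,0.26],0.62],[[-0.058,0.209,0],[0,0,0.326],0.62]])

```text
time_s: 11.75
eef_pos: [0.3586, -0.4106, 0.2298]
orientation: [0.001, -0.336, 0.942, -0.001]
contact_force: [2.9, -0.1, -0.6]
finger_gap: 0.0323
grip_force: 1.3
```

Emit:
send_rows(steps=[[[-0.002,0.045,0],[0,0,0.067],0.62],[[-0.009,0.09,0],[0,0,0.133],0.62],[[-0.021,0.133,0],[0,0,0.2],0.62],[[-0.037,0.176,0],[0,0,0.267],0.62],[[-0.058,0.216,0],[0,0,0.333],0.62]])

```text
time_s: 12.17
eef_pos: [0.331, -0.3493, 0.2303]
orientation: [0.001, -0.081, 0.997, -0.001]
contact_force: [2.7, -3.1, -2.2]
finger_gap: 0.0324
grip_force: 1.9
```

Emit:
send_rows(steps=[[[-0.002,0.045,0],[0,0,0.067],0.62],[[-0.009,0.09,0],[0,0,0.133],0.62],[[-0.01,0.1,0],[0,0,0.15],0.62],[[-0.01,0.1,0],[0,0,0.15],0.62]])

```text
time_s: 12.5
eef_pos: [0.329, -0.3186, 0.2303]
orientation: [0.001, 0.035, 0.999, -0.001]
contact_force: [0.8, 0.7, -0.4]
finger_gap: 0.0325
grip_force: 0.0
```

Run:
```python
from h import *
arc([182,188,194,200,206])
```

```text
t 12.50 pos [ 0.329  -0.3186  0.2303] ang 175.8 yaw+90 176.0 rad 127.9 F [ 0.8  0.7 -0.4]
182 [ 0.003 -0.047  0.001] turn z -0.066
188 [-0.004 -0.091  0.001] turn z -0.133
194 [-0.016 -0.135  0.001] turn z -0.2
200 [-0.032 -0.177  0.001] turn z -0.266
206 [-0.052 -0.217  0.001] turn z -0.333
```

Stroke 2: counter-clockwise to bite, then back.

Emit:
send_rows(steps=[[[0.001,-0.046,0],[0,0,-0.067],0.62],[[-0.005,-0.091,0],[0,0,-0.133],0.62],[[-0.017,-0.134,0],[0,0,-0.2],0.62],[[-0.033,-0.177,0],[0,0,-0.267],0.62],[[-0.053,-0.217,0],[0,0,-0.333],0.62]])

```text
time_s: 12.92
eef_pos: [0.3389, -0.3846, 0.2294]
orientation: [-0.0, -0.228, 0.974, 0.001]
contact_force: [-2.4, 9.1, 6.3]
finger_gap: 0.0327
grip_force: 4.7
```

Emit:
send_rows(steps=[[[-0.002,-0.045,0],[0,0,-0.067],0.62],[[-0.009,-0.09,0],[0,0,-0.133],0.62],[[-0.021,-0.133,0],[0,0,-0.2],0.62],[[-0.037,-0.176,0],[0,0,-0.267],0.62],[[-0.058,-0.216,0],[0,0,-0.333],0.62]])

```text
time_s: 13.33
eef_pos: [0.381, -0.4357, 0.229]
orientation: [-0.002, -0.472, 0.882, 0.002]
contact_force: [-10.8, 2.9, 5.7]
finger_gap: 0.0327
grip_force: 5.2
```

Emit:
send_rows(steps=[[[-0.002,-0.045,0],[0,0,-0.067],0.62],[[-0.009,-0.09,0],[0,0,-0.133],0.62],[[-0.01,-0.1,0],[0,0,-0.15],0.62],[[-0.01,-0.1,0],[0,0,-0.15],0.62]])

```text
time_s: 13.67
eef_pos: [0.4088, -0.4508, 0.2288]
orientation: [-0.002, -0.571, 0.821, 0.001]
contact_force: [-6.0, -1.8, 0.6]
finger_gap: 0.0324
grip_force: 2.2
```

Emit:
send_rows(steps=[[[-0.005,0.04,0],[0,0,0.06],0.62],[[-0.011,0.083,0],[0,0,0.127],0.62],[[-0.022,0.126,0],[0,0,0.194],0.62],[[-0.038,0.168,0],[0,0,0.26],0.62],[[-0.058,0.209,0],[0,0,0.326],0.62]])

```text
time_s: 14.08
eef_pos: [0.3579, -0.4122, 0.2292]
orientation: [0.001, -0.341, 0.94, -0.001]
contact_force: [1.5, -1.0, -1.5]
finger_gap: 0.0324
grip_force: 1.3
```

Emit:
send_rows(steps=[[[-0.002,0.045,0],[0,0,0.067],0.62],[[-0.009,0.09,0],[0,0,0.133],0.62],[[-0.021,0.133,0],[0,0,0.2],0.62],[[-0.037,0.176,0],[0,0,0.267],0.62],[[-0.058,0.216,0],[0,0,0.333],0.62]])

```text
time_s: 14.5
eef_pos: [0.3297, -0.3513, 0.2297]
orientation: [0.001, -0.087, 0.996, -0.001]
contact_force: [3.4, -2.9, -0.6]
finger_gap: 0.0324
grip_force: 2.0
```

Emit:
send_rows(steps=[[[-0.002,0.045,0],[0,0,0.067],0.62],[[-0.009,0.09,0],[0,0,0.133],0.62],[[-0.01,0.1,0],[0,0,0.15],0.62],[[-0.01,0.1,0],[0,0,0.15],0.62]])

```text
time_s: 14.83
eef_pos: [0.3273, -0.3206, 0.2298]
orientation: [0.001, 0.029, 1.0, -0.0]
contact_force: [0.7, -0.5, -0.2]
finger_gap: 0.0323
grip_force: 0.0
```

Run:
```python
from h import *
arc([182,188,194,200,206])
```

```text
t 14.83 pos [ 0.3273 -0.3206  0.2298] ang 176.7 yaw+90 176.7 rad 129.4 F [ 0.7 -0.5 -0.2]
182 [-0.002 -0.04  -0.001] turn z -0.059
188 [-0.008 -0.084 -0.001] turn z -0.125
194 [-0.019 -0.128 -0.001] turn z -0.192
200 [-0.035 -0.171 -0.001] turn z -0.259
206 [-0.055 -0.211 -0.001] turn z -0.325
```

Emit:
send_rows(steps=[[[-0.002,-0.046,0],[0,0,-0.067],0.62],[[-0.009,-0.091,0],[0,0,-0.133],0.62],[[-0.02,-0.134,0],[0,0,-0.2],0.62],[[-0.036,-0.177,0],[0,0,-0.267],0.62],[[-0.056,-0.217,0],[0,0,-0.333],0.62]])

```text
time_s: 15.25
eef_pos: [0.3389, -0.3864, 0.2289]
orientation: [-0.001, -0.234, 0.972, 0.002]
contact_force: [-2.0, 8.8, 6.3]
finger_gap: 0.0325
grip_force: 4.7
```

Emit:
send_rows(steps=[[[-0.002,-0.045,0],[0,0,-0.067],0.62],[[-0.009,-0.09,0],[0,0,-0.133],0.62],[[-0.021,-0.133,0],[0,0,-0.2],0.62],[[-0.037,-0.176,0],[0,0,-0.267],0.62],[[-0.058,-0.216,0],[0,0,-0.333],0.62]])

```text
time_s: 15.67
eef_pos: [0.3816, -0.4372, 0.2286]
orientation: [-0.002, -0.477, 0.879, 0.003]
contact_force: [-10.8, 2.0, 5.4]
finger_gap: 0.0325
grip_force: 5.2
```

Emit:
send_rows(steps=[[[-0.002,-0.045,0],[0,0,-0.067],0.62],[[-0.008,-0.085,0],[0,0,-0.13],0.62],[[-0.009,-0.092,0],[0,0,-0.14],0.62],[[-0.009,-0.092,0],[0,0,-0.14],0.62]])

```text
time_s: 16.0
eef_pos: [0.4072, -0.4509, 0.2284]
orientation: [-0.002, -0.569, 0.822, 0.002]
contact_force: [-6.1, -0.6, 0.9]
finger_gap: 0.0325
grip_force: 2.4
```

Emit:
send_rows(steps=[[[-0.005,0.04,0],[0,0,0.06],0.62],[[-0.011,0.083,0],[0,0,0.127],0.62],[[-0.022,0.126,0],[0,0,0.194],0.62],[[-0.038,0.168,0],[0,0,0.26],0.62],[[-0.058,0.209,0],[0,0,0.326],0.62]])

```text
time_s: 16.42
eef_pos: [0.3567, -0.412, 0.2288]
orientation: [0.0, -0.34, 0.941, -0.0]
contact_force: [4.4, -1.1, -0.1]
finger_gap: 0.0326
grip_force: 1.4
```

Emit:
send_rows(steps=[[[-0.002,0.045,0],[0,0,0.067],0.62],[[-0.009,0.09,0],[0,0,0.133],0.62],[[-0.021,0.133,0],[0,0,0.2],0.62],[[-0.037,0.176,0],[0,0,0.267],0.62],[[-0.058,0.216,0],[0,0,0.333],0.62]])

```text
time_s: 16.83
eef_pos: [0.3287, -0.351, 0.2294]
orientation: [0.001, -0.085, 0.996, -0.001]
contact_force: [3.0, -2.6, -0.9]
finger_gap: 0.0325
grip_force: 1.8
```

Emit:
send_rows(steps=[[[-0.002,0.045,0],[0,0,0.067],0.62],[[-0.009,0.09,0],[0,0,0.133],0.62],[[-0.01,0.1,0],[0,0,0.15],0.62],[[-0.01,0.1,0],[0,0,0.15],0.62]])

```text
time_s: 17.17
eef_pos: [0.3265, -0.3202, 0.2294]
orientation: [0.0, 0.03, 1.0, -0.0]
contact_force: [-0.2, -0.2, 0.4]
finger_gap: 0.0321
grip_force: 0.0
```

Run:
```python
from h import *
arc([182,188,194,200,206])
```

```text
t 17.17 pos [ 0.3265 -0.3202  0.2294] ang 176.6 yaw+90 176.5 rad 130.3 F [-0.2 -0.2  0.4]
182 [-0.005 -0.041 -0.002] turn z -0.061
188 [-0.011 -0.085 -0.002] turn z -0.128
194 [-0.023 -0.129 -0.002] turn z -0.194
200 [-0.038 -0.172 -0.002] turn z -0.261
206 [-0.059 -0.212 -0.002] turn z -0.328
```

Emit:
send_rows(steps=[[[-0.003,-0.044,0],[0,0,-0.065],0.62],[[-0.01,-0.09,0],[0,0,-0.131],0.62],[[-0.022,-0.133,0],[0,0,-0.198],0.62],[[-0.038,-0.176,0],[0,0,-0.265],0.62],[[-0.058,-0.216,0],[0,0,-0.331],0.62]])

```text
time_s: 17.58
eef_pos: [0.338, -0.3859, 0.2286]
orientation: [-0.001, -0.231, 0.973, 0.002]
contact_force: [-3.2, 9.0, 7.9]
finger_gap: 0.0324
grip_force: 4.8
```

Emit:
send_rows(steps=[[[-0.002,-0.045,0],[0,0,-0.067],0.62],[[-0.009,-0.09,0],[0,0,-0.133],0.62],[[-0.021,-0.133,0],[0,0,-0.2],0.62],[[-0.037,-0.176,0],[0,0,-0.267],0.62],[[-0.058,-0.216,0],[0,0,-0.333],0.62]])

```text
time_s: 18.0
eef_pos: [0.3806, -0.437, 0.2283]
orientation: [-0.002, -0.474, 0.88, 0.003]
contact_force: [-10.4, 2.9, 5.9]
finger_gap: 0.0329
grip_force: 5.2
```

Emit:
send_rows(steps=[[[-0.002,-0.045,0],[0,0,-0.067],0.62],[[-0.008,-0.085,0],[0,0,-0.13],0.62],[[-0.009,-0.092,0],[0,0,-0.14],0.62],[[-0.009,-0.085,0],[0,0,-0.14],0.5],[[-0.009,-0.075,0],[0,0,-0.14],0.4]])

```text
time_s: 18.42
eef_pos: [0.4038, -0.4474, 0.2281]
orientation: [-0.0, -0.565, 0.825, 0.0]
contact_force: [-0.6, 0.1, 0.2]
finger_gap: 0.0512
grip_force: 0.0
```

Emit:
send_rows(steps=[[[0,0,-0.06],[0,0,0],0.4],[[0,0,-0.15],[0,0,0],0.4],[[0,0,-0.24],[0,0,0],0.4],[[0,0,-0.3],[0,0,0],0.4]])

```text
time_s: 18.75
eef_pos: [0.4042, -0.4472, 0.3216]
orientation: [0.0, -0.565, 0.825, -0.001]
contact_force: [0.1, 0.0, 0.6]
finger_gap: 0.0512
grip_force: 0.0
```

Run:
```python
from h import *
plan(.22,-.6,.32,140)
W=cloud(cap('top'))
```

```text
shift [0.697 0.389 0.005] turn [-0.002 -0.     0.209] | t 18.75 pos [ 404.2 -447.2  321.6] F [0.1 0.  0.6] gap 51.2
```

Emit:
send_rows(steps=[[[0.11,0.06,0],[0,0,0.05],0.4],[[0.22,0.12,0],[0,0,0.1],0.4],[[0.34,0.19,0],[0,0,0.15],0.4],[[0.45,0.25,0],[0,0,0.2],0.4],[[0.56,0.31,0],[0,0,0.209],0.4]])

```text
time_s: 19.22
eef_pos: [0.2549, -0.5704, 0.3189]
orientation: [0.0, -0.421, 0.907, -0.0]
contact_force: [1.0, -0.7, -0.1]
finger_gap: 0.0511
grip_force: 0.0
```

Run:
```python
from h import *
print('screw',hi((.4555,-.329),.008,.19,.27),'fin',hi((.42,-.40),.06,.217,.236))
W=np.nanmean([cloud(cap('top')) for _ in range(4)],0);P=w2p(W)
m=(W[...,2]>.062)&(W[...,2]<.085)&(P[...,1]>.055)&(P[...,1]<.17)&(np.abs(P[...,0])<.06)
q=P[m];print(q.min(0),q.max(0));b=q[q[:,1]>np.percentile(q[:,1],85)];print('bar',b.mean(0),'legs x',q[(q[:,1]<.11)][:,0].round(3))
crop('crop4',(340,175,480,255),5)
plan(*p2w(0,.136),.25,87)
```

```text
screw (array([ 0.4543, -0.3275,  0.2315]), np.int64(27)) fin (array([ 0.4302, -0.411 ,  0.224 ]), np.int64(19))
[-0.04205273  0.05534067] [0.02836582 0.13707491]
bar [-0.00798164  0.13325206] legs x [ 0.025  0.026  0.026  0.027  0.027  0.028  0.022  0.022  0.022  0.022
  0.022  0.024  0.023  0.024  0.024  0.025  0.025  0.026  0.026  0.028
  0.028  0.018  0.018  0.019  0.019  0.02   0.02   0.02   0.02   0.021
  0.022  0.022  0.022  0.023  0.024  0.024 -0.035 -0.035 -0.035 -0.035
 -0.033 -0.034 -0.033 -0.032 -0.031 -0.039 -0.039 -0.038 -0.038 -0.038
 -0.037 -0.037 -0.036 -0.036 -0.035 -0.034 -0.034 -0.034 -0.034 -0.033
 -0.042 -0.042 -0.042 -0.041 -0.041 -0.041 -0.04  -0.04  -0.039 -0.039
 -0.039 -0.038 -0.038 -0.038 -0.036]
shift [-1.405  0.281  0.23 ] turn [-0.     0.     0.589] | t 19.87 pos [ 257.1 -569.3  318.9] F [ 0.2 -1.   0.7] gap 51.4
```

View pics/crop4.png

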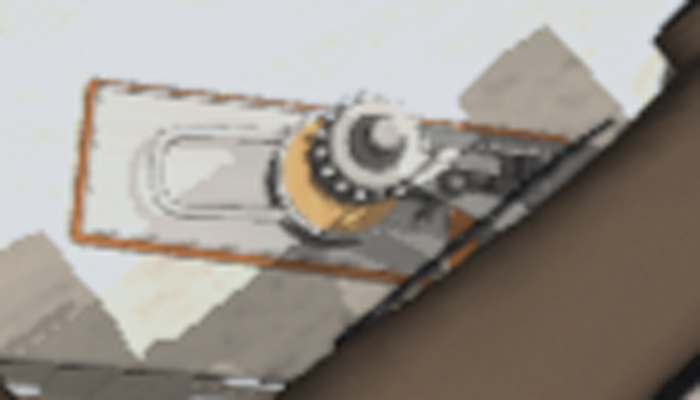

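The crop shows the crank swung over the column side, the screw raised (375,130), and the form's handle bar at (158,175), slightly yawed.

Emit:
send_rows(steps=[[[-0.1,0.02,0],[0,0,0.07],0.4],[[-0.23,0.05,0],[0,0,0.14],0.4],[[-0.36,0.07,0],[0,0,0.21],0.4],[[-0.49,0.1,0],[0,0,0.28],0.4],[[-0.62,0.12,0],[0,0,0.35],0.4]])

```text
time_s: 20.28
eef_pos: [0.3482, -0.4035, 0.319]
orientation: [0.0, -0.16, 0.987, -0.0]
contact_force: [1.6, -0.2, 0.2]
finger_gap: 0.0513
grip_force: 0.0
```

Run:
```python
from h import *
W=np.load('top.npy')
m=np.hypot(W[...,0]-.4555,W[...,1]+.329)<.008;print('screw0',np.median(W[m][:,2]),W[m][:,2].mean())
plan(*p2w(-.009,.133),.30,89)
```

```text
screw0 0.21646967670047124 0.21679506273004942
shift [-0.554  0.549  0.063] turn [-0.     0.     0.216] | t 20.28 pos [ 348.2 -403.5  319. ] F [ 1.6 -0.2  0.2] gap 51.3
```

Emit:
send_rows(steps=[[[-0.09,0.09,0],[0,0,0.06],0.4],[[-0.18,0.18,0],[0,0,0.12],0.4],[[-0.27,0.27,0],[0,0,0.18],0.4],[[-0.36,0.36,0],[0,0,0.216],0.4],[[-0.45,0.45,0],[0,0,0.216],0.4]])

```text
time_s: 20.7
eef_pos: [0.4329, -0.2322, 0.3192]
orientation: [0.001, 0.008, 1.0, -0.0]
contact_force: [1.0, -1.3, 0.2]
finger_gap: 0.0517
grip_force: 0.0
```

Emit:
send_rows(steps=[[[0,0,0],[0,0,0],0.4],[[0,0,0],[0,0,0],0.4]])

```text
time_s: 20.87
eef_pos: [0.4333, -0.2322, 0.3191]
orientation: [0.0, 0.004, 1.0, -0.0]
contact_force: [0.8, -0.8, -0.3]
finger_gap: 0.0509
grip_force: 0.0
```

Run:
```python
from h import *
plan(*p2w(-.009,.133),.12,89)
```

```text
shift [-0.067  0.126  0.664] turn [-0.     0.     0.006] | t 20.87 pos [ 433.3 -232.2  319.1] F [ 0.8 -0.8 -0.3] gap 50.9
```

Emit:
send_rows(steps=[[[-0.067,0.126,0.1],[0,0,0],0.4],[[-0.067,0.126,0.23],[0,0,0],0.4],[[-0.067,0.126,0.36],[0,0,0],0.4],[[-0.067,0.126,0.49],[0,0,0],0.4],[[-0.067,0.126,0.6],[0,0,0],0.4]])

```text
time_s: 21.28
eef_pos: [0.4516, -0.1971, 0.1365]
orientation: [-0.0, 0.007, 1.0, 0.0]
contact_force: [-0.2, -0.2, 0.0]
finger_gap: 0.0516
grip_force: 0.0
```

Emit:
send_rows(steps=[[[0,0,0.05],[0,0,0],0.4],[[0,0,0.05],[0,0,0],0.4]])

```text
time_s: 21.45
eef_pos: [0.45, -0.1973, 0.1201]
orientation: [-0.004, 0.007, 1.0, 0.0]
contact_force: [-0.3, -0.2, 0.1]
finger_gap: 0.0514
grip_force: 0.0
```

Run:
```python
from h import *
plan(*p2w(-.009,.133),.069,89)
crop('crop5',(340,155,480,255),5)
```

```text
shift [-0.014  0.009  0.17 ] turn [ 0.    -0.005  0.002] | t 21.45 pos [ 450.  -197.3  120.1] F [-0.3 -0.2  0.1] gap 51.4
```

View pics/crop5.png

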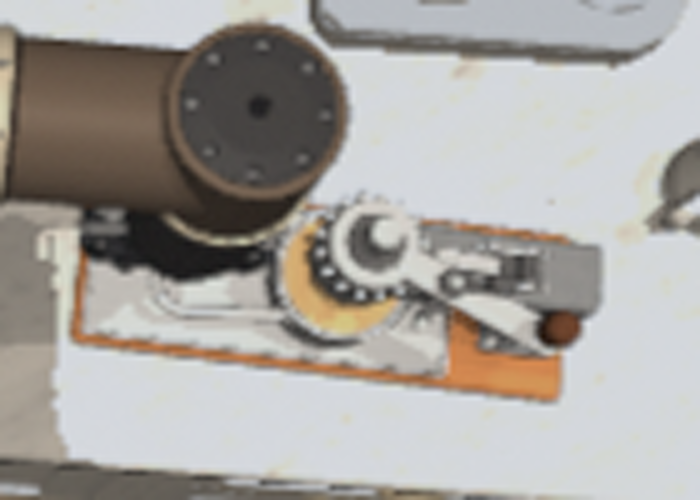

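The picture shows the gripper over the U handle, its leg visible at (230,310). The screw is raised at (383,235) and the crank knob sits at (558,328), so I'll descend and pinch the bar.

Emit:
send_rows(steps=[[[0,0.006,0.06],[0,0,0],0.4],[[0,0.006,0.11],[0,0,0],0.4],[[0,0.006,0.15],[0,0,0],0.4],[[0,0.006,0.168],[0,0,0],0.4],[[0,0.006,0.168],[0,0,0],0.4]])

```text
time_s: 21.92
eef_pos: [0.4532, -0.1954, 0.0738]
orientation: [0.0, 0.007, 1.0, -0.0]
contact_force: [0.2, 0.0, -0.1]
finger_gap: 0.0509
grip_force: 0.0
```

Emit:
send_rows(steps=[[[0,0,0],[0,0,0],0.7],[[0,0,0],[0,0,0],0.9],[[0,0,0],[0,0,0],1],[[0,0,0],[0,0,0],1],[[0,0,0],[0,0,0],1]], force=30)

```text
time_s: 22.33
eef_pos: [0.4542, -0.1951, 0.0744]
orientation: [0.001, 0.006, 1.0, -0.0]
contact_force: [2.1, -1.2, 2.5]
finger_gap: 0.0079
grip_force: 28.6
```

Emit:
send_rows(steps=[[[0,0.02,0],[0,0,0],1],[[-0.002,0.05,0],[0,0,0],1],[[-0.003,0.08,0],[0,0,0],1],[[-0.004,0.11,0],[0,0,0],1],[[-0.005,0.14,0],[0,0,0],1]])

```text
time_s: 22.75
eef_pos: [0.4547, -0.1523, 0.0734]
orientation: [-0.0, 0.006, 1.0, -0.0]
contact_force: [-0.9, -4.5, 0.5]
finger_gap: 0.0076
grip_force: 28.7
```

Run:
```python
from h import *
o=manip.get_obs();print(w2p(o['eef_pos']),o['torque'].round(2))
plan(*p2w(-.008,.254),.0744,89)
```

```text
[-0.0104065   0.17536422] [-1.69  0.08  0.01]
shift [-0.017  0.262 -0.003] turn [-0.    -0.     0.003] | t 22.75 pos [ 454.7 -152.3   73.4] F [-0.9 -4.5  0.5] gap 7.6
```

Emit:
send_rows(steps=[[[-0.002,0.035,0],[0,0,0],1],[[-0.004,0.07,0],[0,0,0],1],[[-0.005,0.105,0],[0,0,0],1],[[-0.007,0.14,0],[0,0,0],1],[[-0.008,0.17,0],[0,0,0],1]])

```text
time_s: 23.17
eef_pos: [0.4579, -0.1008, 0.0734]
orientation: [-0.0, 0.006, 1.0, -0.0]
contact_force: [-0.4, -4.4, 1.1]
finger_gap: 0.0078
grip_force: 28.7
```

Emit:
send_rows(steps=[[[-0.001,0.025,0],[0,0,0],1],[[-0.003,0.05,0],[0,0,0],1],[[-0.004,0.075,0],[0,0,0],1],[[-0.005,0.09,0],[0,0,0],1],[[-0.005,0.09,0],[0,0,0],1]])

```text
time_s: 23.58
eef_pos: [0.4602, -0.0738, 0.0735]
orientation: [0.0, 0.006, 1.0, 0.0]
contact_force: [-2.0, 4.8, 5.1]
finger_gap: 0.0079
grip_force: 29.3
```

Emit:
send_rows(steps=[[[0,0,0],[0,0,0],0.85],[[0,0,0],[0,0,0],0.7],[[0,0,0],[0,0,0],0.55],[[0,0,0],[0,0,0],0.55],[[0,0,0],[0,0,0],0.55]])

```text
time_s: 24.0
eef_pos: [0.4599, -0.0752, 0.0733]
orientation: [-0.0, 0.007, 1.0, 0.0]
contact_force: [0.2, -0.3, -0.3]
finger_gap: 0.0384
grip_force: 0.0
```

Run:
```python
from h import *
o=manip.get_obs();print(w2p(o['eef_pos']),o['eef_pos'])
W=np.nanmean([cloud(cap('top')) for _ in range(3)],0);P=w2p(W)
m=(W[...,2]>.075)&(W[...,2]<.1)&(P[...,1]>.0)&(P[...,1]<.2)&(np.abs(P[...,0])<.065);print(P[m].min(0),P[m].max(0),m.sum())
```

```text
[-0.00903303  0.25268416] [ 0.45985438 -0.07517668  0.07333152]
[-0.05152028  0.06828829] [0.04566235 0.19727173] 588
```

Emit:
send_rows(steps=[[[0,0,-0.08],[0,0,0],0.55],[[0,0,-0.2],[0,0,0],0.55],[[0,0,-0.33],[0,0,0],0.55],[[0,0,-0.46],[0,0,0],0.55],[[0,0,-0.58],[0,0,0],0.55]])

```text
time_s: 24.57
eef_pos: [0.4596, -0.0752, 0.2499]
orientation: [0.0, 0.006, 1.0, 0.0]
contact_force: [1.3, 0.1, 0.0]
finger_gap: 0.0385
grip_force: 0.0
```

Emit:
send_rows(steps=[[[0,0.13,0],[0,0,0],0.55],[[0,0.26,0],[0,0,0],0.55],[[0,0.39,0],[0,0,0],0.55],[[0,0.5,0],[0,0,0],0.55],[[0,0.5,0],[0,0,0],0.55]])

```text
time_s: 24.98
eef_pos: [0.4622, 0.0791, 0.2477]
orientation: [0.001, 0.005, 1.0, 0.001]
contact_force: [0.6, 0.0, 0.0]
finger_gap: 0.0387
grip_force: 0.0
```

Run:
```python
from h import *
crop('crop6',(300,155,500,255),4)
print(manip.get_obs()['eef_pos'],'screw',hi((.4545,-.3275),.008,.19,.27))
```

```text
[0.46177138 0.07735564 0.24742179] screw (array([ 0.4534, -0.3261,  0.2286]), np.int64(31))
```

View pics/crop6.png

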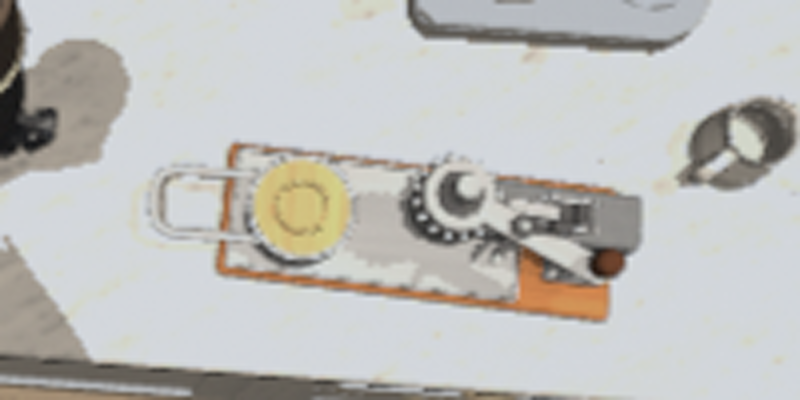

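The final view shows the form, lid at (303,208), upright on the tray. It is clear of the press head at (455,190), and the gripper is well away to the left, touching nothing.

```bash
python3 -c "
from bench import manip
print(manip.finish_job())"
```

```text
the job is handed in; nothing more can be done
None
```

The job is done and handed in at about 25 s: lock drawn, lever flipped, crank swung clockwise against its end stop (the foot's standing still there was not measured, and I pushed into the stop with about 73 N), foot raised roughly 12–15 mm, and the form standing upright on the tray about 30 mm clear of the press head, with the mug, tin and jar untouched.

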